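# Square a tile up in the decorating jig

## Task

Get the square tile lying on the jig board ready for decorating: push it along the board into the corner of the two wooden fences, so that it sits flush against both, and push the sliding wooden stop up against its free side so that it is locked in place. Only push: nothing is to be picked up, the tile stays flat on the board, and the things around the jig stay where they are.

Things in the scene. Friction and masses are not known exactly. Their poses are not given: they have to be found in the camera images.
- jig: Fixed plywood board, 220 (x) x 460 (y) x 15 mm, on the table. Origin on the table, 5 mm to -x and 10 mm to +y of the board's middle. x points from the robot to the far fence, y to the left fence, z up. Fences: fixed wooden bars 22 mm wide, 16 mm high above the board; the far one runs along y (-118 to 212 mm in this frame), the left one along x (-50 to 90 mm).
- corner (a point): The inner corner where the inner faces of the far fence and the left fence meet, at the height of the board's top (15 mm above the table). Axes as the jig. The free board lies towards its -x and -y. In the jig frame it is at (90, 190, 15) mm.
- tile: The loose square tile lying on the jig board, 100 x 100 x 14 mm, terracotta with a green glazed top, about 0.28 kg. Origin: centre of its underside; z up; x and y parallel to its sides. It starts turned up to 0.4 rad from the jig's axes.
- stop (a joint): Sliding stop: dark low wooden block on the board, right of the tile, 92 x 92 mm, 20 mm high above the board, captive on a slot. Value in m: 0 is fully back, it grows as the block moves along the jig's +y towards the left fence; it stays where it is left (about 2.5 N to slide). With the tile home it touches it at about 0.22; the slide ends at 0.225.
- stop_face (a point): Centre of the sliding stop's front face (the metal-faced one towards the tile), 10.5 mm above the board's top. Axes as the jig. It lies 50 mm to -x of the far fence's inner face; the back face, where it is pushed, is 92 mm behind it, towards the jig's -y.
- stack: Bystander: stack of five tiles, 100 x 100 x 63 mm, on the table left of the jig. Origin: centre of its underside.
- jar: Bystander: closed jar, 60 mm diameter, 85 mm high, on the table beyond the far fence. Origin: centre of its underside.
- brush: Bystander: brush lying on the table beyond the far fence, roughly parallel to it. Origin: on its underside.
- border: Bystander: small border tile 70 x 35 x 12 mm lying on the table between robot and jig. Origin: centre of its underside.
Not all that is in view belongs to the job. Several things have the shape of the tile; the one meant has the colours described above.

How it is judged (in metres and radians):
At the end, for the whole second after the job is handed in: The tile lies flat on the board, at rest, its sides within 3 mm of both fences and turned less than 0.035 rad (2 degrees) from them, and the front face of the stop is within about 3.5 mm of where it meets the seated tile (100 mm from the left fence) (x of tile in the frame of corner between -0.053 and -0.046 m and y of tile in the frame of corner between -0.053 and -0.046 m and z of tile in the frame of corner below 0.003 m and angle between tile's own z axis and vertical below 0.05 rad and (angle between the x axis of tile and the x axis of jig, either way round below 0.035 rad or angle between the x axis of tile and the y axis of jig, either way round below 0.035 rad) and y of stop_face in the frame of corner between -0.1035 and -0.095 m and linear speed of tile below 0.01 m/s); the robot touches nothing.
It fails at once if the tile is lifted or tipped off the board (z of tile in the frame of corner above 0.008 m or angle between tile's own z axis and vertical above 0.15 rad).
It fails at once if the stack of tiles is moved by more than 15 mm (distance of stack from where it was at the start of the episode above 0.015 m).
It fails at once if the jar is moved by more than 15 mm (distance of jar from where it was at the start of the episode above 0.015 m).
It fails at once if the brush is moved by more than 15 mm (distance of brush from where it was at the start of the episode above 0.015 m).
It fails at once if the small border tile is moved by more than 15 mm (distance of border from where it was at the start of the episode above 0.015 m).
It also fails if it takes over 72 s, if anything falls off the work surface, if the arm or the gripper's body presses on something with over 40 N, if the wrist force passes 120 N, or if a joint passes its speed limit or range.

## Robot

A 6-joint arm with a two-finger parallel gripper is mounted at the origin on the work surface. World frame = base frame: x ahead of the robot, y to its left, z up, the work surface at z = 0. Lengths are in mm, angles in rad, forces in N, time in s.
With the tool pointing down it reaches from about 275 to 1000 mm from the base axis. Payload 8.4 kg.
Tool frame: the origin (TCP) lies on the centre line of the jaws, within the pads' length; the fingertips stand 25 mm ahead of it and the grasp point (between the pads) lies 6 mm ahead of it; z points along the fingers, y is the line along which they close (so a half turn about z gives the same grasp; the last joint's range is limited). The gripper opens to 85 mm and grips with 20 to 120 N. Pads are 22 mm wide; open, the fingers measure 114 mm over their backs; the gripper's body (76 mm by 85 mm) begins 54 mm behind the grasp point. The pads swing forward as they close: fully open they stand 13 mm farther back than shut.
Start: joints at [-1.151, 0.353, 1.633, -0, 1.155, -0.002], TCP at [255.876, -570.224, 256.281] pointing down, gripper open.
Joint ranges: [-2.63, 2.63], [-0.92, 2.1], [0.06, 2.66], [-1.3, 4.44], [0, 2.69], [-3.02, 3.02]. Speed limits (rad/s): [2.22, 2.22, 2.79, 3.14, 3.14, 3.14].

## Interface

Orientations are given as [roll, pitch, yaw] about the fixed x, y, z axes, in that order (R = Rz(yaw) Ry(pitch) Rx(roll)).
In Python, from rig import r gives the robot as it stands.
- The arm moves only by the shell command python3 -m jog 'ROWS' [FORCE]. ROWS is JSON, a list of rows, each a list of 3 entries, a list of its own where there are three numbers: the turn, a rotation vector about the tool's x, y, z in rad, then the shift along the tool's x, y, z in m, then the opening, from -1 (shut) to 1 (fully open). In form: [[[rx, ry, rz], [x, y, z], gripper], ...]. A call has 1 to 12 rows; each row shifts and turns the commanded pose from where the row before left it, along the tool's axes as they then stand; what a row does not reach is not made up. A row lasts 1/10 s, in which the tool goes at most 50 mm and 8.59 degrees, less where a joint would pass 70% of its speed; a pose out of reach is approached as far as the arm can. A call with a gripper value outside its range is refused whole. The fingers move at their own pace and stop on an object; FORCE is the grip in N (left out, the last holds). Time passes only in rows, so rows that do not move let the fingers close. It gives the time, the measured TCP pose, the force, the opening and the grip force at its end, in the units of the state.
- r.sense(): the state, without advancing time (a new reading comes with each control period).
- r.grab_frame(name): name is "scene" or "top" or "wrist"; returns the picture (480x640x3 uint8, red, green, blue); there is no depth.
- r.camera_params(name): a dict with "fx", "fy", "cx", "cy" (pixels), "rvec" (rotation vector, rad) and "tvec" (3), from world to camera coordinates, as OpenCV has them; the wrist camera has in their place "hand_eye" (4x4, takes a point from camera to tool coordinates, whose origin is the TCP and whose axes are the flange's). Camera axes: x right, y down, z forward; pixel columns grow to the right and rows downward; lengths in mm; the calibration is good to about 2 mm. A picture is of the moment at which its call begins: read the wrist's pose just before it. camera_params takes no time and is no camera call.
- r.sign_off(): hands the job in; it is judged then, once.
The state is a dict: "clock": time; "qpos": joint angles; "qvel": joint speeds; "joint_efforts": joint torques, N m; "eef_pos": TCP position; "tcp_rot": TCP orientation; "contact_force": force on the tool from outside, world axes, zero at the start; "wrist_torque": the same for the moment, N m; "opening": opening from 0.0 (shut) to 1.0 (fully open); "grasp_force": force on a finger pad.
Only numpy, scipy, OpenCV 4.12 (cv2) and the standard library are available. Lean on these libraries where they do the work, as an engineer would, in place of code of your own. Each camera call takes 0.05 s, during which the arm holds its last target. There are 200 camera calls.

## Working session

There is one attempt and no reset: what is moved stays moved. The work goes in short steps, Python scripts to look and compute and a shell command to move; the robot and the scene stay as the last step left them, time stands still between calls to the robot, and variables do not carry over. Pictures are saved under pics/ and viewed, at most 10 in all, crops included, and the job is handed in when it is done.

```bash
mkdir -p pics; ls; python3 - <<'E'
from rig import r
import cv2
for n in("top","scene"):
    cv2.imwrite(f"pics/{n}1.png",r.grab_frame(n)[:,:,::-1]); print(r.camera_params(n))
s=r.sense();print(s)
E
```

```text
pics
{'fx': 501.6913626356514, 'fy': 501.6913626356514, 'cx': 319.1452878755939, 'cy': 245.17517364438788, 'rvec': array([ 2.17834092, -2.19022639,  0.05837791]), 'tvec': array([ 175.98760922,  593.03050297, 1101.81418684])}
{'fx': 435.4756501444603, 'fy': 435.4756501444603, 'cx': 316.08429790820986, 'cy': 236.56487128682886, 'rvec': array([ 2.20042137,  1.29482216, -0.43793049]), 'tvec': array([-442.85053309, -321.19541669, 1134.73683183])}
{'clock': 0.1, 'qpos': array([-1.15138808e+00,  3.53586602e-01,  1.63404166e+00, -1.88400152e-05,
        1.15521877e+00, -2.38918090e-03]), 'qvel': array([ 0.00012919, -0.00132476, -0.00088952,  0.0016542 ,  0.00088741,
       -0.00089101]), 'joint_efforts': array([-1.17468466e-03, -6.06358838e+01, -3.42819536e+01, -1.84203427e-04,
        4.00821518e-03,  1.43917885e-05]), 'eef_pos': array([ 255.71708293, -569.86283401,  255.63967337]), 'tcp_rot': array([-3.14033825e+00,  1.42298993e-05,  4.21805056e-01]), 'contact_force': array([-0.21558059, -0.06753948, -0.25247358]), 'wrist_torque': array([-0.04781398,  0.0485058 ,  0.00670887]), 'grasp_force': 0.0, 'opening': 1.003258837446548}
```

View pics/top1.png

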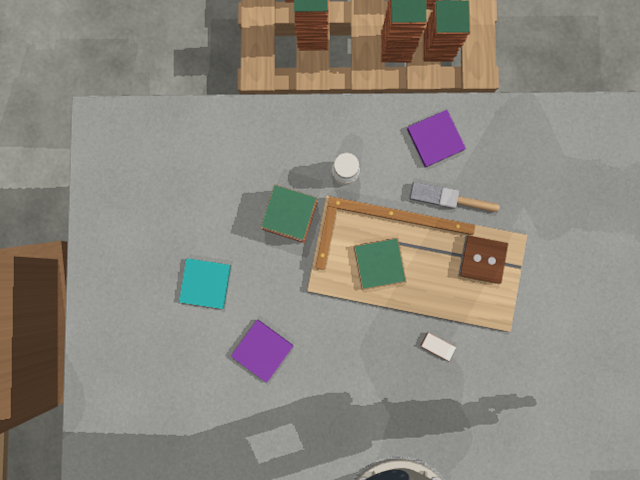

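View pics/scene1.png

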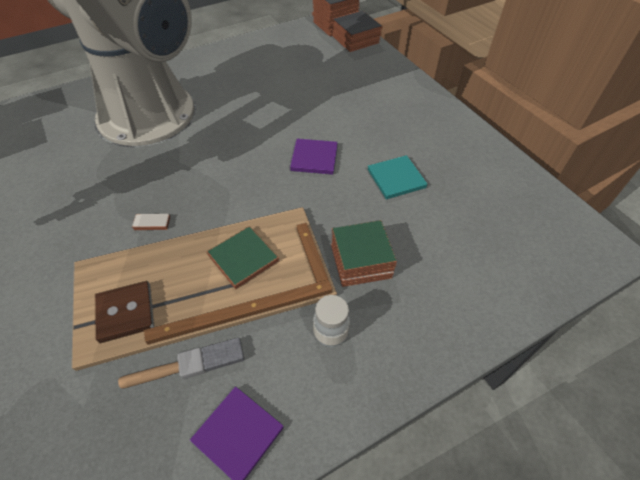

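The top view shows these tile-shaped things: green on the board (380,263), the green stack (290,213), purple (436,138) and (262,350), teal (205,283), and tiles on the pallet. Only the one at (380,263) is green-glazed and lying on the board. I'll confirm it in a crop. The stop is at (484,259), the border tile at (438,346), the jar at (346,166) and the brush at (455,197).

```bash
python3 - <<'E'
import cv2
im=cv2.imread("pics/top1.png")[185:340,295:535]
cv2.imwrite("pics/crop1.png",cv2.resize(im,None,fx=3.3,fy=3.3,interpolation=cv2.INTER_CUBIC))
E
```

```text
(no output)
```

View pics/crop1.png

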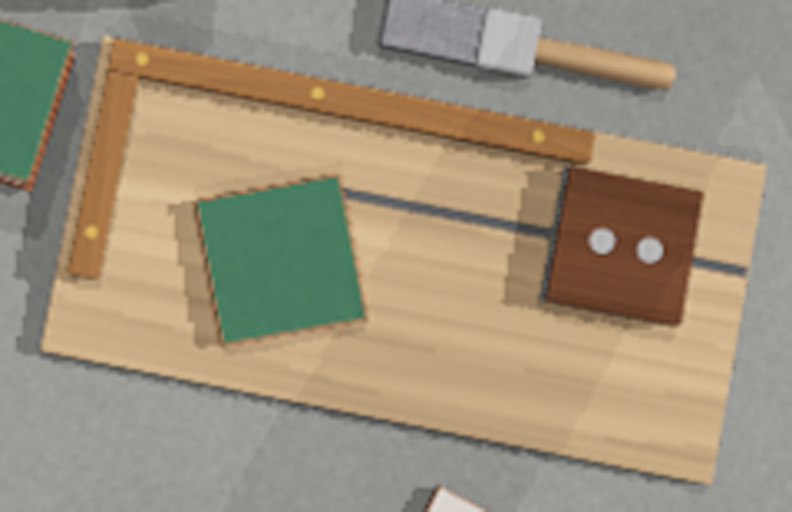

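The crop confirms it: a green tile with a terracotta edge lying on the board at crop (281,260), and the stop at crop (625,245).

```bash
cat > h.py <<'E'
import numpy as np,cv2
from rig import r
from scipy.optimize import least_squares
p=r.camera_params("top")
K=np.array([[p['fx'],0,p['cx']],[0,p['fy'],p['cy']],[0,0,1]])
def proj(P): return cv2.projectPoints(np.float64(P),p['rvec'],p['tvec'],K,None)[0][:,0]
def ray(uv,z):
    R=cv2.Rodrigues(p['rvec'])[0];c=-R.T@p['tvec'].ravel()
    d=(R.T@np.linalg.inv(K)@np.c_[uv,np.ones(len(uv))].T).T
    return (c+d*((z-c[2])/d[:,2])[:,None])[:,:2]
def T(q,P):
    c,s=np.cos(q[2]),np.sin(q[2]);P=np.float64(P)
    return np.c_[P[:,:2]@np.array([[c,s],[-s,c]])+q[:2],P[:,2:]]
def fit(P,uv,q0):
    f=least_squares(lambda q:(proj(T(q,P))-uv).ravel(),q0,loss='soft_l1',x_scale=[10,10,.1]);return f.x,np.abs(f.fun).reshape(-1,2)
def inv(q,xy):
    c,s=np.cos(q[2]),np.sin(q[2]);return (np.atleast_2d(xy)-q[:2])@np.array([[c,-s],[s,c]])
def green(im,lo=(60,90,40),hi=(85,255,160),box=None):
    h=cv2.cvtColor(im,cv2.COLOR_BGR2HSV);m=cv2.inRange(h,lo,hi)
    if box: b=np.zeros_like(m);b[box[1]:box[3],box[0]:box[2]]=255;m&=b
    c=max(cv2.findContours(m,cv2.RETR_EXTERNAL,cv2.CHAIN_APPROX_NONE)[0],key=cv2.contourArea)
    return c[:,0].astype(float)
def tile(im,box,z=29):
    W=ray(green(im,box=box),z);b=cv2.minAreaRect(W.astype(np.float32));return b
E
python3 - <<'E'
from h import *
im=cv2.imread("pics/top1.png")
P=[(-105,220,15),(-105,-240,15),(115,-240,15),(112,-118,31),(90,-118,31),(-50,190,31),(-50,212,31),(90,190,31),(112,212,31)]
uv=np.array([(42,350),(712,484),(764,164),(592,131),(586,162),(99,278),(68,274),(134,80),(110,40)])/3.3+[295,185]
w=ray(uv[:3],15);print(w)
q,e=fit(P,uv,[500,0,-.15]);print(q,e.round(1).tolist())
print("corner",T(q,[(90,190,15)]))
b=tile(im,(325,225,415,300));print("tile",b,"jig",inv(q,b[0]),"deg rel",b[2]-np.degrees(q[2]))
s=ray(np.array([(570,167),(702,192),(681,325),(545,297)])/3.3+[295,185],35);print("stop world",s,"\njig",inv(q,s))
o=ray(np.array([(346,166),(290,213),(421,344),(455,356),(428,332),(421,344),(412,200),(498,208)]),20);print(inv(q,o))
R,_=cv2.Rodrigues(r.camera_params("wrist")["hand_eye"][:3,:3]);print(r.camera_params("wrist")["hand_eye"])
E
```

```text
[[ 491.78291598  198.82146802]
 [ 400.12779161 -250.08703918]
 [ 615.10467072 -291.51671791]]
[ 5.50084747e+02 -3.47428968e+01 -1.95776768e-01] [[1.2, 0.9], [0.2, 0.1], [0.4, 0.5], [0.6, 0.2], [0.7, 0.2], [0.6, 0.9], [1.0, 0.2], [0.7, 1.0], [0.1, 0.4]]
corner [[675.32588363 134.11994002  15.        ]]
tile ((552.95751953125, 39.556182861328125), (93.25931549072266, 93.59100341796875), 10.181156158447266) jig [[-11.63539641  73.43857029]] deg rel 21.398338663709183
stop world [[ 612.22555858 -154.53929889]
 [ 595.00681931 -241.76207514]
 [ 506.78795616 -225.35344486]
 [ 525.76702999 -135.93099979]] 
jig [[  84.25754438 -105.41975464]
 [  84.33505484 -194.32583807]
 [  -5.39049779 -195.39174922]
 [  -4.16919994 -103.98558226]]
[[ 189.88155158  186.48665068]
 [  61.394367    290.05789655]
 [-169.12550734  -49.60659854]
 [-180.5865512  -127.43660436]
 [-140.40028146  -60.09943403]
 [-169.12550734  -49.60659854]
 [ 141.73836221   26.73111632]
 [ 160.08566381 -165.11073625]]
[[-2.85307671e-04 -9.57290770e-01 -2.89126790e-01  7.36093980e+01]
 [ 9.99999843e-01 -4.12761454e-04  3.79851013e-04 -8.28217294e-02]
 [-4.82968263e-04 -2.89126636e-01  9.57290737e-01 -1.17452210e+02]
 [ 0.00000000e+00  0.00000000e+00  0.00000000e+00  1.00000000e+00]]
```

```bash
cat >> h.py <<'E'
Q=[550.08,-34.74,-.1958]
def st():
    s=r.sense();j=inv(Q,s['eef_pos'][:2])[0]
    c,n=np.cos(Q[2]),np.sin(Q[2]);f=s['contact_force']
    print("t",round(s['clock'],1),"jig",j.round(1),"z",round(s['eef_pos'][2],1),"rpy",s['tcp_rot'].round(3),"Fjig",[round(f[0]*c+f[1]*n,1),round(-f[0]*n+f[1]*c,1),round(f[2],1)],"op",round(s['opening'],2),"q6",s['qpos'][5].round(2))
E
python3 -m jog '[[[0,0,0.124],[0,0,0],0],[[0,0,0.124],[0,0,0],0],[[0,0,0.124],[0,0,0],0],[[0,0,0.124],[0,0,0],0],[[0,0,0.122],[0,0,0],0],[[0,0,0],[0,0,0],0]]'
python3 -c "
from h import *;st()"
```

```text
clock: 0.7
eef_pos: [255.8, -570.0, 255.9]
tcp_rot: [-3.141, 0.0, -0.198]
contact_force: [0.2, -0.4, -0.9]
opening: 0.502
grasp_force: 0.0
t 0.7 jig [-184.5 -582.3] z 255.9 rpy [-3.141  0.    -0.198] Fjig [np.float64(0.2), np.float64(-0.3), np.float64(-0.9)] op 0.5 q6 0.62
```

```bash
python3 -m jog '[[[0,0,0],[0.006,-0.04,0],0],[[0,0,0],[0.006,-0.04,0],0],[[0,0,0],[0.006,-0.04,0],0],[[0,0,0],[0.006,-0.04,0],0],[[0,0,0],[0.006,-0.04,0],0],[[0,0,0],[0.006,-0.04,0],0],[[0,0,0],[0.006,-0.04,0],0],[[0,0,0],[0.006,-0.04,0],0],[[0,0,0],[0.006,-0.04,0],0],[[0,0,0],[0.006,-0.04,0],0],[[0,0,0],[0.006,-0.04,0],0],[[0,0,0],[0.006,-0.04,0],0]]'
python3 -c "
from h import *;st()"
```

```text
clock: 1.9
eef_pos: [420.3, -111.9, 256.4]
tcp_rot: [3.142, -0.0, -0.192]
contact_force: [0.3, -0.8, -0.2]
opening: 0.501
grasp_force: 0.0
t 1.9 jig [-112.3 -100.9] z 256.4 rpy [ 3.142 -0.    -0.192] Fjig [np.float64(0.4), np.float64(-0.8), np.float64(-0.2)] op 0.5 q6 1.5
```

```bash
python3 -m jog '[[[0,0,0],[0,-0.035,0],0],[[0,0,0],[0,-0.035,0],0],[[0,0,0],[0,-0.035,0],0],[[0,0,0],[0,-0.035,0],0],[[0,0,0],[0,-0.035,0],0],[[0,0,0],[0,0,0.04],0],[[0,0,0],[0,0,0.04],0],[[0,0,0],[0,0,0.04],0],[[0,0,0],[0,0,0.04],0],[[0,0,0],[0,0,0.015],0],[[0,0,0],[0,0,0],0],[[0,0,0],[0,0,0],0]]'
python3 - <<'E'
from h import *
st()
cv2.imwrite("pics/scene2.png",r.grab_frame("scene")[180:400,60:400][:,:,::-1].repeat(2,0).repeat(2,1))
E
```

```text
clock: 3.1
eef_pos: [454.4, 58.2, 81.5]
tcp_rot: [3.142, 0.0, -0.194]
contact_force: [1.2, -0.7, 0.2]
opening: 0.499
grasp_force: 0.0
t 3.1 jig [-112.    72.5] z 81.5 rpy [ 3.142  0.    -0.194] Fjig [np.float64(1.3), np.float64(-0.5), np.float64(0.2)] op 0.5 q6 1.89
```

View pics/scene2.png

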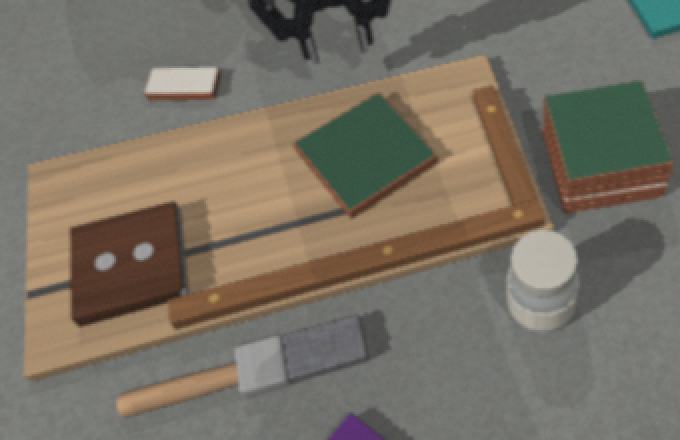

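Between the fingertips at crop (310,55)/(368,42) and the tile there's free space, so I'll feel for the board.

```bash
python3 -m jog '[[[0,0,0],[0.008,0,0.015],0],[[0,0,0],[0,0,0.013],0],[[0,0,0],[0,0,0.003],0],[[0,0,0],[0,0,0],0],[[0,0,0],[0,0,0],0]]'
for i in 1 2; do python3 -m jog '[[[0,0,0],[0,0,0.002],0],[[0,0,0],[0,0,0],0],[[0,0,0],[0,0,0],0]]' | egrep 'eef|contact'; done
```

```text
clock: 3.65
eef_pos: [462.6, 56.7, 51.2]
tcp_rot: [-3.141, -0.001, -0.196]
contact_force: [0.4, 0.5, 1.0]
opening: 0.499
grasp_force: 0.0
eef_pos: [462.1, 56.6, 48.5]
contact_force: [0.1, -0.7, 0.3]
eef_pos: [461.9, 56.6, 46.2]
contact_force: [-0.0, -0.3, -0.1]
```

```bash
for i in 1 2 3 4 5; do python3 -m jog '[[[0,0,0],[0,0,0.002],0],[[0,0,0],[0,0,0],0],[[0,0,0],[0,0,0],0]]' | egrep 'eef|contact'; done
```

```text
eef_pos: [461.9, 56.6, 44.2]
contact_force: [0.7, 0.4, -0.7]
eef_pos: [461.9, 56.6, 42.2]
contact_force: [0.7, -0.4, 0.3]
eef_pos: [461.9, 56.6, 40.2]
contact_force: [-0.0, -0.4, 0.5]
eef_pos: [462.0, 56.6, 38.2]
contact_force: [0.2, -0.0, -0.3]
eef_pos: [462.1, 56.6, 37.8]
contact_force: [-7.6, -1.4, 31.7]
```

```bash
python3 -m jog '[[[0,0,0],[0,0,-0.007],0],[[0,0,0],[0,0,0],0],[[0,0,0],[0.005,0,0],0],[[0,0,0],[0.005,0,0],0],[[0,0,0],[0.005,0,0],0],[[0,0,0],[0.005,0,0],0],[[0,0,0],[0.005,0,0],0],[[0,0,0],[0.005,0,0],0],[[0,0,0],[0.005,0,0],0],[[0,0,0],[0.005,0,0],0],[[0,0,0],[0.005,0,0],0],[[0,0,0],[0,0,0],0]]'
python3 - <<'E'
from h import *
st()
im=r.grab_frame("top")[:,:,::-1].copy();cv2.imwrite("pics/top2.png",im)
cv2.imwrite("pics/crop2.png",cv2.resize(im[185:340,295:535],None,fx=3.3,fy=3.3,interpolation=cv2.INTER_CUBIC))
E
```

```text
clock: 6.95
eef_pos: [507.3, 47.7, 43.4]
tcp_rot: [-3.141, -0.001, -0.196]
contact_force: [0.3, -0.8, -0.2]
opening: 0.502
grasp_force: 0.0
t 7.0 jig [-58.1  72.6] z 43.4 rpy [-3.141e+00 -1.000e-03 -1.960e-01] Fjig [np.float64(0.4), np.float64(-0.7), np.float64(-0.2)] op 0.5 q6 1.86
```

View pics/crop2.png

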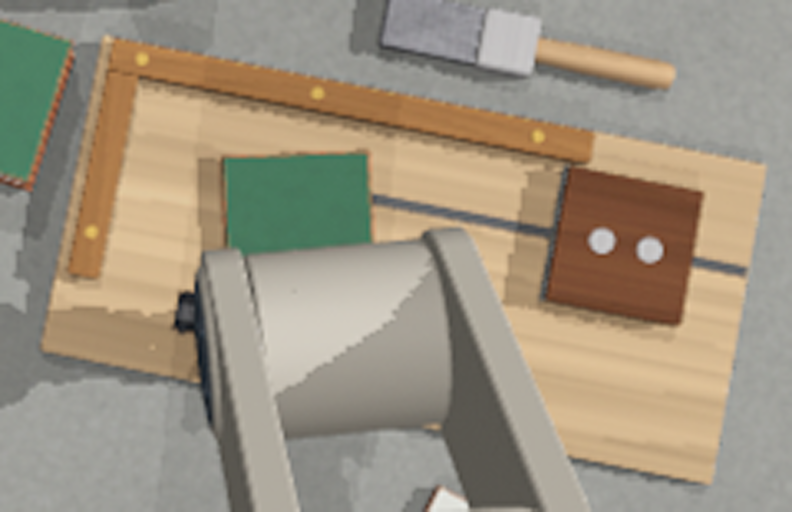

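The tile is turning square (far edge at crop (223,157)–(368,152)), so I'll keep pushing.

```bash
python3 -m jog '[[[0,0,0],[0.005,0,0],0],[[0,0,0],[0.005,0,0],0],[[0,0,0],[0.005,0,0],0],[[0,0,0],[0.005,0,0],0],[[0,0,0],[0.005,0,0],0],[[0,0,0],[0.003,0,0],0],[[0,0,0],[0.002,0,0],0],[[0,0,0],[0,0,0],0]]' | egrep 'eef|contact'
for i in 1 2 3; do python3 -m jog '[[[0,0,0],[0.002,0,0],0],[[0,0,0],[0,0,0],0],[[0,0,0],[0,0,0],0]]' | egrep 'eef|contact'; done
python3 - <<'E'
from h import *
st()
E
```

```text
eef_pos: [535.9, 41.9, 43.3]
contact_force: [0.2, -0.1, 0.2]
eef_pos: [537.6, 41.6, 43.3]
contact_force: [-0.3, 0.4, -0.9]
eef_pos: [539.7, 41.2, 43.3]
contact_force: [-0.5, 0.9, -0.6]
eef_pos: [541.7, 40.8, 43.3]
contact_force: [-0.4, 0.2, -0.5]
t 8.7 jig [-22.9  72.4] z 43.3 rpy [-3.142 -0.    -0.196] Fjig [np.float64(-0.4), np.float64(0.1), np.float64(-0.5)] op 0.5 q6 1.84
```

```bash

for i in 1 2 3 4; do python3 -m jog '[[[0,0,0],[0.001,0,0],0],[[0,0,0],[0.001,0,0],0],[[0,0,0],[0,0,0],0]]' | egrep 'eef|contact'; done
python3 - <<'E'
from h import *
st()
cv2.imwrite("pics/scene3.png",r.grab_frame("scene")[180:400,60:400][:,:,::-1].repeat(2,0).repeat(2,1))
E
```

```text
eef_pos: [543.5, 40.4, 43.3]
contact_force: [-1.3, 1.2, -0.0]
eef_pos: [545.5, 40.0, 43.3]
contact_force: [-1.0, 0.0, -0.1]
eef_pos: [546.1, 39.8, 43.1]
contact_force: [-6.6, 3.0, 4.5]
eef_pos: [546.3, 39.7, 42.9]
contact_force: [-12.2, 4.8, 10.1]
t 9.9 jig [-18.2  72.2] z 42.9 rpy [ 3.141  0.006 -0.197] Fjig [np.float64(-12.9), np.float64(2.3), np.float64(10.1)] op 0.5 q6 1.84
```

View pics/scene3.png

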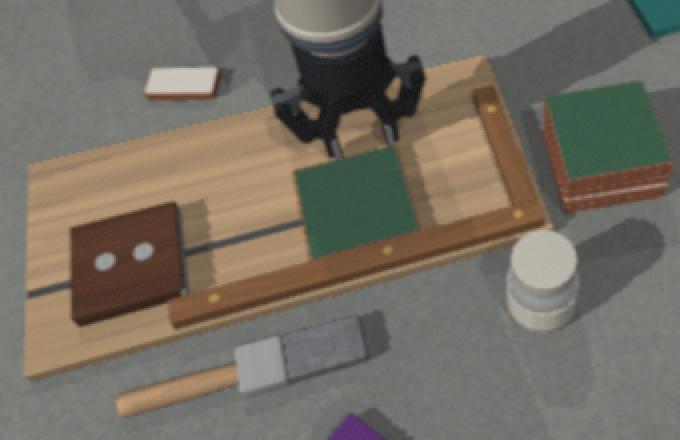

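The tile sits against the far fence at crop (360,200), with 13 N on the tool. Next I'll back off, lift, close the fingers and go behind the stop.

```bash
python3 -m jog '[[[0,0,0],[-0.01,0,0],0],[[0,0,0],[-0.015,0,0],0],[[0,0,0],[0,0,-0.04],0],[[0,0,0],[0,0,-0.04],0],[[0,0,0],[0,0,-0.04],-1],[[0,0,0],[0.011,0.044,0],-1],[[0,0,0],[0.011,0.044,0],-1],[[0,0,0],[0.011,0.044,0],-1],[[0,0,0],[0.011,0.044,0],-1],[[0,0,0],[0.011,0.044,0],-1],[[0,0,0],[0.011,0.044,0],-1],[[0,0,0],[0.011,0.044,0],-1]]' |egrep 'eef|cont'
python3 -m jog '[[[0,0,-0.143],[0,0,0],-1],[[0,0,-0.143],[0,0,0],-1],[[0,0,-0.143],[0,0,0],-1],[[0,0,-0.143],[0,0,0],-1],[[0,0,-0.143],[0,0,0],-1],[[0,0,-0.143],[0,0,0],-1],[[0,0,-0.143],[0,0,0],-1],[[0,0,-0.143],[0,0,0],-1],[[0,0,-0.143],[0,0,0],-1],[[0,0,-0.143],[0,0,0],-1],[[0,0,-0.141],[0,0,0],-1],[[0,0,0],[0,0,0],-1]]' |egrep 'eef|cont'
python3 - <<'E'
from h import *
st()
im=r.grab_frame("top")[:,:,::-1].copy();cv2.imwrite("pics/top3.png",im)
try:
  b=tile(im,(320,205,430,300));print(b,inv(Q,b[0]),b[2]-np.degrees(Q[2]))
except Exception as e: print(e)
E
```

```text
eef_pos: [540.5, -275.2, 163.6]
contact_force: [1.4, 0.0, 0.3]
eef_pos: [540.6, -273.2, 163.4]
contact_force: [-0.4, 0.4, -0.4]
t 12.3 jig [  37.1 -235.8] z 163.4 rpy [3.140e+00 1.000e-03 1.377e+00] Fjig [np.float64(-0.5), np.float64(0.4), np.float64(-0.4)] op -0.01 q6 -0.28
((601.297119140625, 8.99130630493164), (93.11007690429688, 93.2843017578125), 78.59391784667969) [[41.73049699 52.86006115]] 89.81243147534121
```

```bash
python3 -m jog '[[[0,0,0],[0,0.003,0.04],-1],[[0,0,0],[0,0,0.04],-1],[[0,0,0],[0,0,0.02],-1],[[0,0,0],[0,0,0.013],-1],[[0,0,0],[0,0,0],-1],[[0,0,0],[0.006,0,0],-1],[[0,0,0],[0.006,0,0],-1],[[0,0,0],[0.005,0,0],-1],[[0,0,0],[0,0,0],-1]]' |egrep 'eef|cont'
python3 -m jog '[[[0,0,0],[0.004,0,0],-1],[[0,0,0],[0.004,0,0],-1],[[0,0,0],[0.004,0,0],-1],[[0,0,0],[0.004,0,0],-1],[[0,0,0],[0.004,0,0],-1],[[0,0,0],[0.004,0,0],-1]]' |egrep 'eef|cont'
python3 -c "
from h import *;st()"
```

```text
eef_pos: [547.2, -256.2, 51.2]
contact_force: [0.1, -0.6, 0.1]
eef_pos: [551.3, -233.3, 50.3]
contact_force: [-0.9, -1.9, 1.5]
t 13.9 jig [  39.9 -194.5] z 50.3 rpy [3.141 0.    1.375] Fjig [np.float64(-0.6), np.float64(-2.1), np.float64(1.5)] op -0.0 q6 -0.21
```

Contact with the stop at about 2.5 N.

```bash
python3 -m jog '[[[0,0,0],[0.007,0,0],-1],[[0,0,0],[0.007,0,0],-1],[[0,0,0],[0.007,0,0],-1],[[0,0,0],[0.007,0,0],-1],[[0,0,0],[0.007,0,0],-1],[[0,0,0],[0.007,0,0],-1],[[0,0,0],[0.007,0,0],-1],[[0,0,0],[0.007,0,0],-1],[[0,0,0],[0.007,0,0],-1],[[0,0,0],[0.007,0,0],-1],[[0,0,0],[0.005,0,0],-1],[[0,0,0],[0.003,0,0],-1]]' |egrep 'eef|cont'
python3 -m jog '[[[0,0,0],[0.003,0,0],-1],[[0,0,0],[0.003,0,0],-1],[[0,0,0],[0.004,0,0],-1],[[0,0,0],[0.004,0,0],-1],[[0,0,0],[0.004,0,0],-1],[[0,0,0],[0.004,0,0],-1],[[0,0,0],[0.004,0,0],-1],[[0,0,0],[0.004,0,0],-1],[[0,0,0],[0.004,0,0],-1],[[0,0,0],[0.004,0,0],-1],[[0,0,0],[0.004,0,0],-1],[[0,0,0],[0.004,0,0],-1]]' |egrep 'eef|cont'
python3 - <<'E'
from h import *
st()
cv2.imwrite("pics/scene4.png",r.grab_frame("scene")[180:400,60:400][:,:,::-1].repeat(2,0).repeat(2,1))
E
```

```text
eef_pos: [566.5, -156.3, 50.3]
contact_force: [2.0, -2.2, 1.0]
eef_pos: [575.5, -111.7, 50.3]
contact_force: [2.3, -4.8, -0.0]
t 16.3 jig [ 39.9 -70.5] z 50.3 rpy [3.141 0.    1.375] Fjig [np.float64(3.2), np.float64(-4.2), np.float64(-0.0)] op 0.0 q6 0.0
```

View pics/scene4.png

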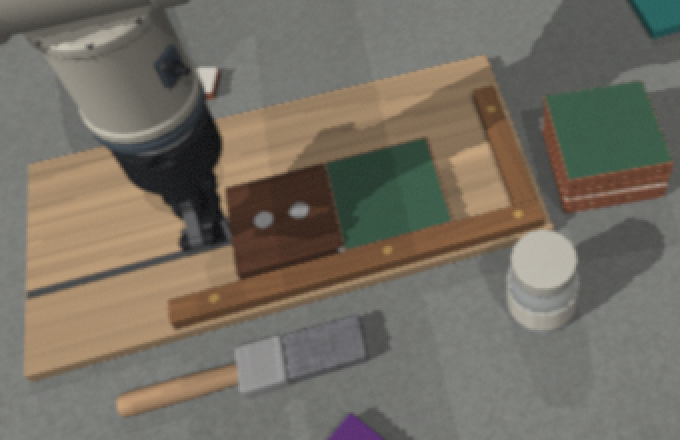

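The stop (crop (285,220)) is pushing the tile (crop (390,195)) along the fence, and the tile is square. About 55 mm is left.

```bash
python3 -m jog '[[[0,0,0],[0.004,0,0],-1],[[0,0,0],[0.004,0,0],-1],[[0,0,0],[0.004,0,0],-1],[[0,0,0],[0.004,0,0],-1],[[0,0,0],[0.004,0,0],-1],[[0,0,0],[0.004,0,0],-1],[[0,0,0],[0.004,0,0],-1],[[0,0,0],[0.004,0,0],-1],[[0,0,0],[0.004,0,0],-1],[[0,0,0],[0.004,0,0],-1],[[0,0,0],[0.004,0,0],-1],[[0,0,0],[0.002,0,0],-1]]' |egrep 'eef|cont'
for i in 1 2 3 4; do python3 -m jog '[[[0,0,0],[0.001,0,0],-1],[[0,0,0],[0.001,0,0],-1],[[0,0,0],[0,0,0],-1]]' | egrep 'eef|contact';done
python3 -c "
from h import *;st()"
```

```text
eef_pos: [584.5, -66.5, 50.3]
contact_force: [1.9, -5.1, 0.3]
eef_pos: [584.8, -64.6, 50.3]
contact_force: [2.5, -3.6, 1.0]
eef_pos: [585.2, -62.7, 50.3]
contact_force: [1.7, -3.7, 0.4]
eef_pos: [585.5, -60.7, 50.3]
contact_force: [1.0, -4.5, 0.7]
eef_pos: [585.9, -58.8, 50.3]
contact_force: [1.6, -4.8, -1.0]
t 18.8 jig [ 39.8 -16.6] z 50.3 rpy [3.142 0.    1.375] Fjig [np.float64(2.5), np.float64(-4.4), np.float64(-1.0)] op 0.0 q6 0.09
```

```bash

for i in 1 2 3 4 ; do python3 -m jog '[[[0,0,0],[0.001,0,0],-1],[[0,0,0],[0,0,0],-1]]' | egrep 'contact';done
python3 -c "
from h import *;st()"
```

```text
contact_force: [1.9, -4.4, 0.4]
contact_force: [2.5, -4.4, 0.2]
contact_force: [2.1, -4.8, 0.5]
contact_force: [0.5, -11.1, 0.6]
t 19.6 jig [ 39.8 -13.5] z 50.3 rpy [-3.142e+00  1.000e-03  1.375e+00] Fjig [np.float64(2.7), np.float64(-10.8), np.float64(0.6)] op -0.0 q6 0.1
```

The force rises at TCP −13.5, where I expected it. I'll press a little more, back off and look.

```bash

for i in 1 2 ; do python3 -m jog '[[[0,0,0],[0.001,0,0],-1],[[0,0,0],[0,0,0],-1]]' | egrep 'eef|contact';done
python3 -m jog '[[[0,0,0],[-0.008,0,0],-1],[[0,0,0],[-0.02,0,0],-1],[[0,0,0],[0,0,-0.04],-1],[[0,0,0],[0,0,-0.04],-1],[[0,0,0],[0,0,-0.04],-1],[[0,0,0],[-0.04,0,0],-1],[[0,0,0],[-0.04,0,0],-1],[[0,0,0],[-0.04,0,0],-1],[[0,0,0],[-0.04,0,0],-1],[[0,0,0],[-0.04,0,0],-1],[[0,0,0],[0,0,0],-1]]' |egrep 'eef|cont'
python3 - <<'E'
from h import *
st()
im=r.grab_frame("top")[:,:,::-1].copy();cv2.imwrite("pics/top4.png",im)
b=tile(im,(320,195,400,280));print(b,inv(Q,b[0]),b[2]-np.degrees(Q[2]))
cv2.imwrite("pics/crop4.png",cv2.resize(im[190:290,305:435],None,fx=5,fy=5,interpolation=cv2.INTER_CUBIC))
E
```

```text
eef_pos: [586.5, -55.6, 50.3]
contact_force: [0.6, -15.0, 0.9]
eef_pos: [586.5, -55.5, 50.3]
contact_force: [-0.5, -20.6, 1.9]
eef_pos: [541.2, -279.7, 169.9]
contact_force: [1.0, 1.1, 0.0]
t 21.1 jig [  39. -242.] z 169.9 rpy [-3.141 -0.     1.371] Fjig [np.float64(0.8), np.float64(1.2), np.float64(0.0)] op -0.0 q6 -0.28
((618.8504028320312, 94.20457458496094), (92.88450622558594, 93.1389389038086), 78.3387451171875) [[ 42.37002549 139.86011783]] 89.55725874584903
```

View pics/crop4.png

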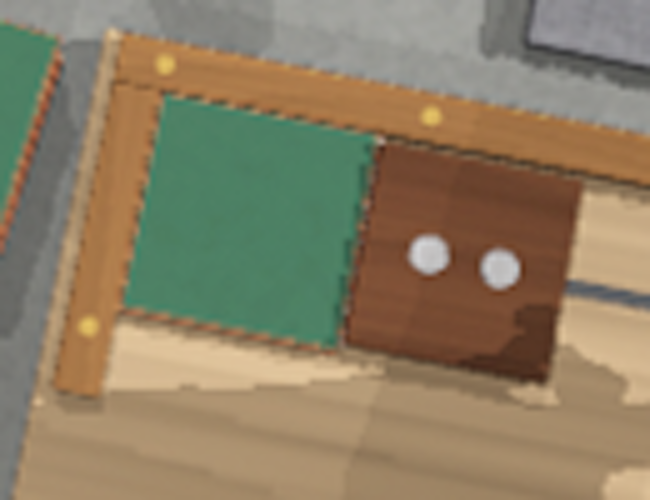

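The tile (crop (250,220)) is flush with both fences, and the stop (crop (465,260)) is against its free side with no visible gaps. The bystanders are untouched.

```bash
python3 -c "
from rig import r;print(r.sign_off())"
```

```text
the job is handed in; nothing more can be done
None
```

I pushed the tile flush into the corner of the two fences, locked it with the stop, and handed the job in at about 21 s. The last top view showed no gaps and about 0.4° of turn, but the hand-in gave no verdict.

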